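# Take a sample depth and lock the gauge

### The job

Lower the depth probe gently until its foot rests on the sample in the beaker below it, leaving that beaker where it stands. Then lock the slide at that height by turning only the small yellow wing knob clockwise, fully home, without dragging the black ring around it off its setting. Leave the other things on the bench alone.

Things in the scene. Friction and masses are not known exactly. Their poses are not given: they have to be found in the camera images.
- stand: white-painted C-frame gauge stand, fixed to the bench, foot 140 x 235 mm, its head a bar 60 mm wide (x) and 210 mm long (y, from y -95 to +115) with its top 150 mm above the bench. Origin on the bench; x away from the robot, y to the left, z up (turned by its yaw). The vertical probe slides through the head at y = -60 mm; the coaxial control sits on top of the head at y = +60 mm; both at x = 0
- probe: vertical steel depth probe, 10 mm rod with an 18 mm foot and a round blue push pad (44 mm across, 12 mm thick) on top. Origin at the centre of the foot's underside; z up. It slides only up and down (105 mm in all, foot lowest 3 mm above the bench) and stays where it is left; about 2.5 N pushes it down, it does not spring back. It starts with its foot 93 to 108 mm above the bench, above the beaker's rim
- push_pad (a point): centre of the top of the probe's blue push pad, 166 mm above the foot's underside; moves with the probe
- lock (a joint): inner wing knob of the coaxial control, turning about the vertical at stand y = +60 mm, clockwise seen from above as it grows: 0 = free, wings along the head (the wing with the red dot points to stand +y); 1.571 = locked, at a hard stop, wings across the head (the red dot points to stand +x, away from the robot). It starts between 0 and 0.45. It stays where left; turning takes 0.06 N m.
- lock_axis (a point): centre of the yellow wing bar of the lock knob, on its axis, 187 mm above the bench. The bar is 80 mm long, 14 mm wide and 26 mm tall, 174 to 200 mm above the bench. Its frame turns with the knob: y towards the wing with the red dot, z up
- lock_wing (a point): point inside the red-dotted wing, 30 mm out from the knob's axis, same height
- ring (a joint): outer black ring of the coaxial control (slide drag setting), a disc 96 mm across under the wing bar, same axis, top 168 mm above the bench, so 6 mm below the bar. Turns very easily (0.03 N m) clockwise from above as it grows; it starts between -1 and 1 and must stay there
- ring_mark (a point): top of the small red index block on the ring, 41 mm from its axis, 174 mm above the bench
- beaker_amber_floor (a point): centre of the top of the solid amber sample in a clear round beaker (loose, 0.25 kg; 68 mm across, 80 mm tall, 3 mm wall). The sample surface is 12 mm above the bench and is a flat disc 61 mm across; z up. One of the three beakers (any) stands under the probe; the other two are bystanders
- beaker_green_floor (a point): centre of the top of the solid green sample in a clear round beaker (loose, 0.25 kg; 68 mm across, 80 mm tall, 3 mm wall). The sample surface is 27 mm above the bench and is a flat disc 61 mm across; z up. One of the three beakers (any) stands under the probe; the other two are bystanders
- beaker_blue_floor (a point): centre of the top of the solid blue sample in a clear round beaker (loose, 0.25 kg; 68 mm across, 80 mm tall, 3 mm wall). The sample surface is 42 mm above the bench and is a flat disc 61 mm across; z up. One of the three beakers (any) stands under the probe; the other two are bystanders
- bottle: bystander: white bottle with green cap, 60 mm across, 130 mm tall, origin under its centre
- torch: bystander: blue pocket torch lying on the bench, 120 mm long along its x, 26 mm thick, origin under its centre

How it is judged (in metres and radians):
On the way:
1. the probe's foot rests on the sample below it, the lock still free (below 0.8 rad) (((z of probe in the frame of beaker_amber_floor below 0.0025 m and horizontal distance between probe and beaker_amber_floor below 0.02 m) or (z of probe in the frame of beaker_green_floor below 0.0025 m and horizontal distance between probe and beaker_green_floor below 0.02 m) or (z of probe in the frame of beaker_blue_floor below 0.0025 m and horizontal distance between probe and beaker_blue_floor below 0.02 m)) and value of joint lock below 0.8 rad), for 0.2 s.
At the end, for the whole second after the job is handed in: The probe's foot is within 2.5 mm of the sample surface of the beaker below it, and at rest; the wing knob is at rest within 0.1 rad of its locked stop. The ring's index mark is within 5 mm of where it was, all beakers within 12 mm, bottle and torch within 15 mm (((z of probe in the frame of beaker_amber_floor below 0.0025 m and horizontal distance between probe and beaker_amber_floor below 0.02 m) or (z of probe in the frame of beaker_green_floor below 0.0025 m and horizontal distance between probe and beaker_green_floor below 0.02 m) or (z of probe in the frame of beaker_blue_floor below 0.0025 m and horizontal distance between probe and beaker_blue_floor below 0.02 m)) and value of joint lock above 1.47 rad and linear speed of probe below 0.005 m/s and velocity of joint lock between -0.05 and 0.05 rad/s and distance of ring_mark from where it was at the start of the episode below 0.005 m and distance of each of beaker_amber_floor, beaker_green_floor, beaker_blue_floor from where it was at the start of the episode below 0.012 m and distance of each of bottle, torch from where it was at the start of the episode below 0.015 m); the robot touches nothing.
It fails at once if the outer ring is dragged (its index mark moves more than 5 mm) (distance of ring_mark from where it was at the start of the episode above 0.005 m).
It fails at once if the probe is driven into a sample with more than 40 N (contact force between probe and beaker_amber above 40 N or contact force between probe and beaker_green above 40 N or contact force between probe and beaker_blue above 40 N).
It fails at once if a beaker, the one under the probe or a bystander, is moved more than 12 mm (distance of any of beaker_amber_floor, beaker_green_floor, beaker_blue_floor from where it was at the start of the episode above 0.012 m).
It fails at once if the bottle or the torch is moved more than 15 mm (distance of any of bottle, torch from where it was at the start of the episode above 0.015 m).
It also fails if it takes over 51 s, if anything falls off the work surface, if the arm or the gripper's body presses on something with over 40 N, if the wrist force passes 120 N, or if a joint passes its speed limit or range.

### The arm

A 6-joint arm with a two-finger parallel gripper is mounted at the origin on the work surface. World frame = base frame: x ahead of the robot, y to its left, z up, the work surface at z = 0. Lengths are in m, angles in degrees, forces in N, time in s.
With the tool pointing down it reaches from about 0.4 to 0.825 m from the base axis. Payload 7 kg.
Tool frame: the origin (TCP) lies midway between the tips of the shut fingers; the grasp point (between the pads) lies 19 mm behind it; z points along the fingers, y is the line along which they close (so a half turn about z gives the same grasp; the last joint's range is limited). The gripper opens to 88 mm and grips with 3 to 60 N. Pads are 19 mm wide; open, the fingers measure 130 mm over their backs; the gripper's body (78 mm by 193 mm) begins 47 mm behind the grasp point.
Start: joints at [89.273, 20.546, 0.682, 0, -70.136, -16.507], TCP at [0.2, 0.645, 0.227] pointing down, gripper open.
Joint ranges: [-176.03, 176.03], [-82.01, 121.73], [-58.28, 71.71], [-173.87, 95.51], [-174.79, -0.11], [-173.66, 173.66]. Speed limits (degrees/s): [136.94, 136.94, 172.46, 180, 180, 180].

### API

Orientations are given as [roll, pitch, yaw] about the fixed x, y, z axes, in that order (R = Rz(yaw) Ry(pitch) Rx(roll)).
In Python, from plant import ctrl, viewer, close_job gives the robot as it stands. The module is installed in compiled form; this text tells all that it offers.
- The arm moves only by the tool step_arm, never from a script. Its argument "moves" is a list that holds one entry, the list of rows, each a list of 5 numbers: the shift along the world's x, y, z in cm, then the turn about the world's z in rad, then the finger opening in cm, from 0 to 8.76. In form: [[[tx, ty, tz, twist, grip], ...]]. A call has 1 to 10 rows; each row shifts and turns the commanded pose from where the row before left it; what a row does not reach is not made up. A row lasts 1/10 s, in which the tool goes at most 50 mm and 8.59 degrees, less where a joint would pass 70% of its speed; a pose out of reach is approached as far as the arm can. A call with a gripper value outside its range is refused whole. The fingers move at their own pace and stop on an object; the grip force is fixed at half the most. Time passes only in rows, so rows that do not move let the fingers close. It gives the time, the measured TCP pose, the force, the opening and the grip force at its end, in the units of the state.
- ctrl.get_obs(): the state, without advancing time (a new reading comes with each control period).
- viewer.snapshot(name): name is "scene" or "top" or "wrist"; returns (picture, depth): 420x560x3 uint8, blue, green, red; 420x560 float32, m along the optical axis (not along the pixel's ray), 0 where there is no reading.
- viewer.camera_info(name): a dict with "camera_matrix" (3x3 intrinsics, pixels), "k1" (the pictures are not rectified: a ray, as slopes to the right and down, at radius r is drawn at 1 + k1 r^2 times it, then the intrinsics apply), "eye" and "orientation" of the camera in the world. Camera axes: x right, y down, z forward; pixel columns grow to the right and rows downward; lengths in m; the calibration is good to about 2 mm. A picture is of the moment at which its call begins: read the wrist's pose just before it. camera_info takes no time and is no camera call; for the wrist camera it gives the pose at the moment of the call.
- close_job(): hands the job in; it is judged then, once.
The state is a dict: "clock": time; "joint_pos": joint angles; "qvel": joint speeds; "tau": joint torques, N m; "tool_pos": TCP position; "orientation": TCP orientation; "force": force on the tool from outside, world axes, zero at the start; "moment": the same for the moment, N m; "opening": finger opening in m; "gripper_force": force on a finger pad.
Only numpy, scipy, OpenCV 4.12 (cv2) and the standard library are available. Lean on these libraries where they do the work, as an engineer would, in place of code of your own. Each camera call takes 0.05 s, during which the arm holds its last target. There are 200 camera calls.

## Working session

There is one attempt and no reset: what is moved stays moved. The work goes in short steps, Python scripts to look and compute and a tool call to move; the robot and the scene stay as the last step left them, time stands still between calls to the robot, and variables do not carry over. Pictures are saved under pics/ and viewed, at most 10 in all, crops included, and the job is handed in when it is done.

Besides the shell and the picture viewer there is one more tool, called as name(argument=value, ...), one argument or row to a line, values as JSON. step_arm: Moves the arm, as the interface text tells. Its arguments: {"type":"object","properties":{"moves":{"type":"array","items":{"type":"array","items":{"type":"array","items":{"type":"number"}}}}},"required":["moves"]}

```bash
mkdir -p pics
cat > h.py <<'E'
import numpy as np, cv2
from plant import ctrl, viewer, close_job
from scipy.spatial.transform import Rotation as R
def snap(n):
    i=viewer.camera_info(n); im,d=viewer.snapshot(n); return im,d,i
def rot(i):
    o=np.array(i["orientation"],float)
    return o if o.shape==(3,3) else R.from_euler('xyz',o,degrees=True).as_matrix()
def slopes(uv,i):
    K=np.array(i["camera_matrix"],float); k=i["k1"]
    p=(np.atleast_2d(uv)-K[:2,2])/[K[0,0],K[1,1]]; s=p.copy()
    for _ in range(20): s=p/(1+k*(s**2).sum(1,keepdims=True))
    return s
def onplane(uv,z,i):
    s=slopes(uv,i); d=np.c_[s,np.ones(len(s))]@rot(i).T; e=np.array(i["eye"])
    return e+d*((z-e[2])/d[:,2])[:,None]
def deproj(uv,dep,i):
    s=slopes(uv,i); return np.array(i["eye"])+(np.c_[s,np.ones(len(s))]*np.atleast_1d(dep)[:,None])@rot(i).T
E
python3 - <<'E'
from h import *
print(ctrl.get_obs())
for n in("scene","top"):
    im,d,i=snap(n); cv2.imwrite(f"pics/{n}0.png",im); np.savez(f"{n}0.npz",im=im,d=d); print(n,i)
E
```

```text
{'clock': 0.0, 'joint_pos': array([ 8.92720755e+01,  2.05901724e+01,  6.34053084e-01, -1.92466545e-02,
       -7.01341323e+01, -1.65065244e+01]), 'qvel': array([ 0.06255565, -0.00636182,  0.02889497,  0.02215953, -0.01067299,
       -0.0571342 ]), 'tau': array([ 9.52384798e-04, -5.82716453e+01,  2.93057477e+01,  6.99715421e+00,
        7.24798796e-03, -1.64380212e-04]), 'tool_pos': array([0.19988119, 0.64422931, 0.22564179]), 'orientation': array([ 1.79908327e+02, -8.29757929e-03, -1.72409969e+01]), 'force': array([0.82669255, 0.03643214, 0.75785816]), 'moment': array([-0.0156187 , -0.00377218,  0.00440211]), 'gripper_force': 0.0, 'opening': 0.08739212138611031}
scene {'camera_matrix': array([[511.57785472,   0.        , 278.74801303],
       [  0.        , 511.57785472, 209.73957364],
       [  0.        ,   0.        ,   1.        ]]), 'k1': 0.02573609977820643, 'eye': array([ 1.21302517, -0.37207884,  0.95846313]), 'orientation': array([-135.77781569,    0.41650611,   58.55708168])}
top {'camera_matrix': array([[508.14301442,   0.        , 281.47951597],
       [  0.        , 508.14301442, 211.17455894],
       [  0.        ,   0.        ,   1.        ]]), 'k1': -0.07196888354210108, 'eye': array([ 0.4571891 , -0.00615498,  1.29803435]), 'orientation': array([-173.46060174,    0.68034086,  -90.39125077])}
```

View pics/scene0.png

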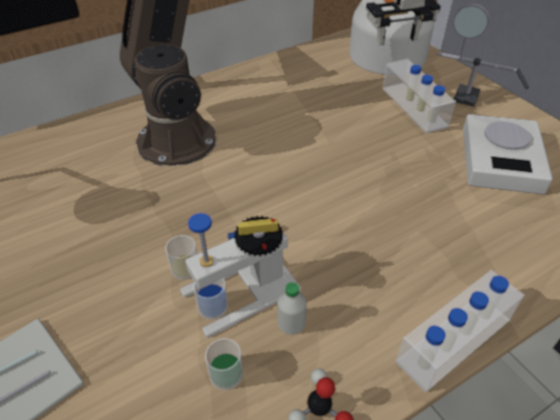

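View pics/top0.png

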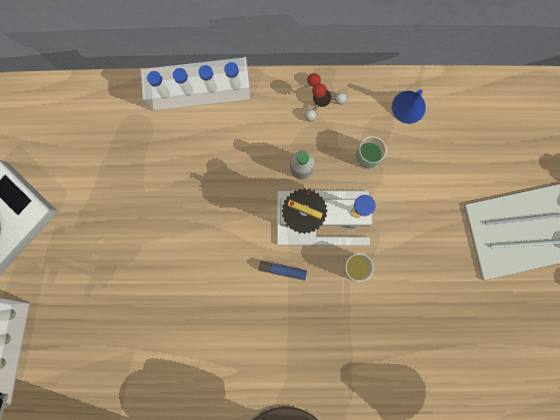

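The scene view shows the blue beaker under the probe, with the blue pad at (200,223) and the knob at (258,230). In the top view the pad is at (365,205), the yellow wing runs from (290,203) to (322,216) with its dot on the left end, and the bottle is at (302,163).

Run:
```python
from h import *
def cents(n,lo,hi,box):
    f=np.load(f"{n}0.npz"); im,d=f["im"],f["d"]; hsv=cv2.cvtColor(im,cv2.COLOR_BGR2HSV)
    m=cv2.inRange(hsv,lo,hi); k=np.zeros_like(m); x0,y0,x1,y1=box; k[y0:y1,x0:x1]=m[y0:y1,x0:x1]
    c,_=cv2.findContours(k,cv2.RETR_EXTERNAL,cv2.CHAIN_APPROX_NONE)
    return sorted(c,key=cv2.contourArea)[::-1],k,d,viewer.camera_info(n)
def rep(tag,n,lo,hi,box,z=None,num=1):
    cs,k,d,i=cents(n,lo,hi,box)
    for c in cs[:num]:
        mm=np.zeros_like(k); cv2.drawContours(mm,[c],-1,255,-1)
        v,u=np.nonzero(mm&k); dd=d[v,u]; P=deproj(np.c_[u,v],dd,i)[dd>0]
        (e,s,a)=cv2.minAreaRect(c); bx=cv2.boxPoints((e,s,a))
        print(tag,n,"px",np.round(e,1),np.round(s,1),round(a,1),"depthmed",np.round(np.median(P,0),4), "zp95",np.round(np.percentile(P[:,2],95),4))
        if z: 
            q=onplane(np.array([e,*bx]),z,i); print("  plane ctr",q[0].round(4)); print("  box",q[1:,:2].round(4).tolist())
B=((105,120,60),(130,255,255)); Y=((20,120,90),(35,255,255)); R1=((0,140,80),(12,255,255)); R2=((170,140,80),(180,255,255))
rep("pad","top",*B,(345,190,385,225),.268); rep("pad","scene",*B,(180,205,220,240),.268)
rep("wing","top",*Y,(275,185,335,240),.2); rep("wing","scene",*Y,(225,205,290,255),.2)
for r in(R1,R2):
  rep("red","top",*r,(275,180,335,240),.174,3); rep("red","scene",*r,(225,205,290,260),.174,3)
rep("bluebk","scene",*B,(190,275,235,320),.042)
rep("cap","top",(50,100,40),(85,255,255),(285,145,320,175),.13)
rep("torch","top",*B,(250,250,320,290),.026)
# stand head edges from white mask at height 0.15
f=np.load("top0.npz");i=viewer.camera_info("top");d=f["d"]
v,u=np.mgrid[180:255,265:385];v=v.ravel();u=u.ravel();P=deproj(np.c_[u,v],d[v,u],i)
h=P[(P[:,2]>.14)&(P[:,2]<.157)]; print(len(h),h.min(0),h.max(0)); 
hr=cv2.minAreaRect(h[:,:2].astype(np.float32)*1000);print(hr)
r=P[(P[:,2]>.16)&(P[:,2]<.172)];print(len(r)); print(cv2.minEnclosingCircle(r[:,:2].astype(np.float32)))
for n,b in(("top",(270,180,390,250)),("scene",(180,200,295,300))):
    im=np.load(f"{n}0.npz")["im"][b[1]:b[3],b[0]:b[2]]; cv2.imwrite(f"pics/{n}c.png",cv2.resize(im,None,fx=6,fy=6,interpolation=2))
```

```text
pad top px [364.5 204.5] [19. 19.] 90.0 depthmed [ 0.5864 -0.1633  0.2717] zp95 0.275
  plane ctr [ 0.5877 -0.1645  0.268 ]
  box [[0.6075, -0.1455], [0.6072, -0.1845], [0.568, -0.1834], [0.5683, -0.1446]]
pad scene px [199.5 223. ] [18. 21.] 90.0 depthmed [ 0.5911 -0.1683  0.2712] zp95 0.2734
  plane ctr [ 0.5892 -0.1674  0.268 ]
  box [[0.558, -0.1742], [0.5787, -0.1408], [0.6194, -0.1607], [0.5994, -0.193]]
wing top px [304.8 208.8] [36.2  6.7] 22.5 depthmed [ 0.5871 -0.0475  0.2003] zp95 0.2033
  plane ctr [ 0.588  -0.0448  0.2   ]
  box [[0.5967, -0.0056], [0.6103, -0.0113], [0.5793, -0.0838], [0.5658, -0.078]]
wing scene px [257.5 225.7] [12.7 39.4] 83.3 depthmed [ 0.5894 -0.0492  0.1938] zp95 0.2019
  plane ctr [ 0.5959 -0.0513  0.2   ]
  box [[0.5646, -0.0808], [0.5954, -0.0068], [0.6267, -0.0223], [0.5963, -0.0945]]
red top px [291.5 203. ] [3. 4.] 0.0 depthmed [ 0.6004 -0.0149  0.2017] zp95 0.2047
  plane ctr [ 0.6043 -0.0162  0.174 ]
  box [[0.5998, -0.0128], [0.6088, -0.0129], [0.6088, -0.0196], [0.5998, -0.0195]]
red top px [308.  192.5] [3. 2.] 90.0 depthmed [ 0.6268 -0
[... 527 characters left out ...]
815, -0.0043], [0.5782, -0.0096]]
bluebk scene px [209.8 290.6] [10.7 21.5] 63.4 depthmed [ 0.5784 -0.1669  0.0429] zp95 0.0459
  plane ctr [ 0.5784 -0.167   0.042 ]
  box [[0.5646, -0.1891], [0.5636, -0.1422], [0.5921, -0.1449], [0.5926, -0.1909]]
cap top px [303. 158.] [10. 10.] 90.0 depthmed [ 0.7176 -0.0444  0.1311] zp95 0.1343
  plane ctr [ 0.7162 -0.0445  0.13  ]
  box [[0.7282, -0.0329], [0.728, -0.0564], [0.7041, -0.056], [0.7043, -0.0326]]
1075 [ 0.53839314 -0.19984685  0.14009629] [0.63011339 0.01010479 0.15699949]
((577.7470092773438, -93.7969970703125), (213.53977966308594, 89.32879638671875), 84.38102722167969)
1157
((0.58693927526474, -0.07767262309789658), 0.08378036320209503)
```

View pics/topc.png

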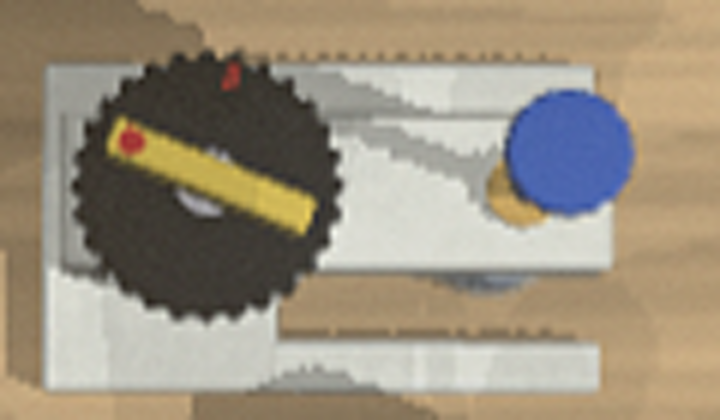

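The axis is at about (0.588,-0.046) and the pad at about (0.588,-0.166). They are 120 mm apart as specified, so the stand yaw is near 0. The dot sits about 23° clockwise from +y. I'll move above the pad with the fingers shut, turning towards the bar grasp on the way.

step_arm(
  moves=[
    [[1.94,-4.05,1,-0.084,0],[1.94,-4.05,1,-0.084,0],[1.94,-4.05,1,-0.084,0],[1.94,-4.05,1,-0.084,0],[1.94,-4.05,1,-0.084,0],[1.94,-4.05,1,-0.084,0],[1.94,-4.05,1,-0.084,0],[1.94,-4.05,1,-0.084,0],[1.94,-4.05,1,-0.084,0],[1.94,-4.05,1,-0.084,0]],
  ],
)

```text
clock: 1.1
tool_pos: [0.3941, 0.2378, 0.327]
orientation: [-180.0, 0.0, -65.5]
force: [1.7, 0.4, -0.1]
opening: 0.0133
gripper_force: 0.0
```

step_arm(
  moves=[
    [[1.94,-4.05,0,-0.084,0],[1.94,-4.05,0,-0.084,0],[1.94,-4.05,0,-0.084,0],[1.94,-4.05,0,-0.084,0],[1.94,-4.05,0,-0.084,0],[1.94,-4.05,0,-0.084,0],[1.94,-4.05,0,-0.084,0],[1.94,-4.05,0,-0.084,0],[1.94,-4.05,0,-0.084,0],[1.94,-4.05,0,-0.084,0]],
  ],
)

```text
clock: 2.1
tool_pos: [0.5883, -0.1672, 0.3262]
orientation: [180.0, -0.0, -113.7]
force: [1.7, 0.8, -0.1]
opening: 0.0006
gripper_force: 0.0
```

step_arm(
  moves=[
    [[0,0,0,0,0],[0,0,0,0,0],[0,0,0,0,0]],
  ],
)

```text
clock: 2.4
tool_pos: [0.5876, -0.1649, 0.3263]
orientation: [180.0, -0.0, -113.5]
force: [0.3, -0.4, -0.8]
opening: 0.0005
gripper_force: 0.0
```

step_arm(
  moves=[
    [[0,0,-1,0,0],[0,0,-1,0,0],[0,0,-1,0,0],[0,0,-1,0,0],[0,0,-0.5,0,0],[0,0,-0.5,0,0],[0,0,-0.5,0,0],[0,0,-0.5,0,0],[0,0,-0.5,0,0]],
  ],
)

```text
clock: 3.3
tool_pos: [0.5882, -0.1654, 0.2617]
orientation: [-180.0, 0.0, -113.5]
force: [-0.9, 0.6, 2.8]
opening: 0.0007
gripper_force: 1.5
```

step_arm(
  moves=[
    [[0,0,-0.5,0,0],[0,0,-0.5,0,0],[0,0,-0.5,0,0],[0,0,-0.5,0,0],[0,0,-0.5,0,0],[0,0,-0.5,0,0],[0,0,-0.5,0,0],[0,0,-0.3,0,0],[0,0,-0.2,0,0],[0,0,0,0,0]],
  ],
)

```text
clock: 4.3
tool_pos: [0.5878, -0.1653, 0.221]
orientation: [180.0, -0.0, -113.5]
force: [0.2, 0.2, 0.6]
opening: 0.0007
gripper_force: 0.0
```

step_arm(
  moves=[
    [[0,0,-0.2,0,0],[0,0,-0.2,0,0],[0,0,-0.2,0,0],[0,0,-0.2,0,0],[0,0,-0.1,0,0],[0,0,-0.1,0,0]],
  ],
)

```text
clock: 4.9
tool_pos: [0.5877, -0.1653, 0.2114]
orientation: [180.0, -0.0, -113.5]
force: [-1.6, 1.3, 2.8]
opening: 0.0005
gripper_force: 1.3
```

step_arm(
  moves=[
    [[0,0,-0.1,0,0],[0,0,0,0,0]],
  ],
)

```text
clock: 5.1
tool_pos: [0.588, -0.1653, 0.2103]
orientation: [180.0, -0.0, -113.5]
force: [-0.0, 0.0, -0.3]
opening: 0.0005
gripper_force: 0.0
```

step_arm(
  moves=[
    [[0,0,-0.1,0,0],[0,0,0,0,0]],
  ],
)

```text
clock: 5.3
tool_pos: [0.5881, -0.1654, 0.2095]
orientation: [-180.0, 0.0, -113.5]
force: [-1.1, 0.6, 0.2]
opening: 0.0005
gripper_force: 0.5
```

step_arm(
  moves=[
    [[0,0,-0.1,0,0],[0,0,0,0,0]],
  ],
)

```text
clock: 5.5
tool_pos: [0.5881, -0.1653, 0.2085]
orientation: [-180.0, 0.0, -113.5]
force: [-0.3, 0.3, 0.8]
opening: 0.0006
gripper_force: 0.7
```

step_arm(
  moves=[
    [[0,0,-0.1,0,0],[0,0,0,0,0]],
  ],
)

```text
clock: 5.7
tool_pos: [0.5881, -0.1654, 0.2083]
orientation: [-180.0, 0.0, -113.5]
force: [-2.7, 1.3, 6.8]
opening: 0.0004
gripper_force: 3.2
```

step_arm(
  moves=[
    [[0,0,-0.05,0,0],[0,0,0,0,0],[0,0,0,0,0]],
  ],
)

```text
clock: 6.0
tool_pos: [0.5881, -0.1654, 0.2083]
orientation: [-179.9, 0.0, -113.5]
force: [-3.4, 2.5, 7.9]
opening: 0.0006
gripper_force: 4.5
```

The foot has stopped at a pad height of 0.208 = 42 + 166 mm, which is the blue sample, with about 8 N. Next I'll lift and go above the knob.

step_arm(
  moves=[
    [[0,0,0.5,0,0],[0,0,2,0,0],[0,0,3,0,0],[0,0,3,0,0],[0,3,2,0,4],[0,3,0,0,4],[0,3,0,0,4],[0,3,0,0,4],[0,0,0,0,4],[0,0,0,0,4]],
  ],
)

```text
clock: 7.0
tool_pos: [0.5881, -0.0447, 0.312]
orientation: [-180.0, -0.0, -113.4]
force: [0.2, -0.6, -0.5]
opening: 0.0389
gripper_force: 0.0
```

Run:
```python
from h import *
o=ctrl.get_obs(); print(o["tool_pos"],o["orientation"],o["opening"])
im,d,i=snap("wrist"); cv2.imwrite("pics/w1.png",im)
hsv=cv2.cvtColor(im,cv2.COLOR_BGR2HSV)
m=cv2.inRange(hsv,(20,120,90),(35,255,255)); c=max(cv2.findContours(m,0,1)[0],key=cv2.contourArea)
e=cv2.minAreaRect(c); q=onplane(np.array([e[0],*cv2.boxPoints(e)]),.2,i); print(e); print(q.round(4))
for lo,hi in(((0,140,80),(10,255,255)),((172,140,80),(180,255,255))):
  for c in cv2.findContours(cv2.inRange(hsv,lo,hi),0,1)[0]:
    if cv2.contourArea(c)>15: u=c.reshape(-1,2).mean(0); print("red",u,cv2.contourArea(c),onplane(u,.2,i).round(4),onplane(u,.174,i).round(4))
```

```text
[ 0.58811543 -0.04473377  0.311998  ] [-1.79999250e+02 -1.90244866e-03 -1.13406222e+02] 0.03887055594600538
((320.4310302734375, 339.32757568359375), (15.571949005126953, 342.98284912109375), 89.23609924316406)
[[0.6047 0.1011 0.2   ]
 [0.765  0.0253 0.2   ]
 [0.4366 0.1633 0.2   ]
 [0.4403 0.1832 0.2   ]
 [0.7749 0.0423 0.2   ]]
red [278.         238.59090909] 44.0 [[ 0.6006 -0.0185  0.2   ]] [[ 0.6046 -0.0093  0.174 ]]
red [ 59.13953488 242.15116279] 568.0 [[ 0.7927 -0.0972  0.2   ]] [[ 0.8152 -0.0955  0.174 ]]
red [237.23333333 205.73333333] 60.0 [[ 0.6216 -0.062   0.2   ]] [[ 0.6277 -0.0569  0.174 ]]
```

View pics/w1.png

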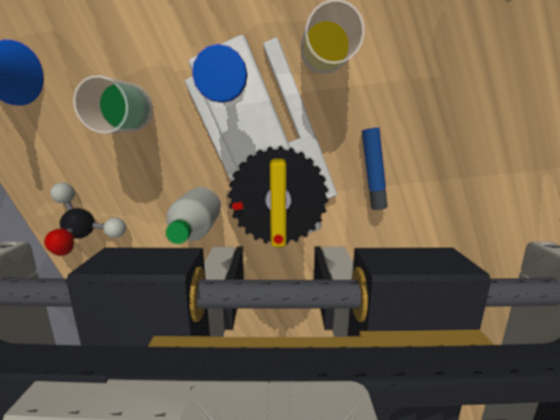

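The wrist view shows the bar upright in the picture, at u of about 278 from row 159 to 245, so the fingers are aligned across it. The ring mark is at (237,206) and nothing is in the way. I'll measure the bar inside a box.

Run:
```python
from h import *
im=cv2.imread("pics/w1.png"); i=viewer.camera_info("wrist"); hsv=cv2.cvtColor(im,cv2.COLOR_BGR2HSV)
m=cv2.inRange(hsv,(20,120,90),(35,255,255)); m[:140]=0; m[247:]=0; m[:,:230]=0; m[:,330:]=0
c=max(cv2.findContours(m,0,1)[0],key=cv2.contourArea); e=cv2.minAreaRect(c); q=onplane(np.array([e[0],*cv2.boxPoints(e)]),.2,i); print(e,q.round(4))
```

```text
((277.4999694824219, 202.49996948242188), (86.99998474121094, 14.999998092651367), 90.0) [[ 0.5872 -0.051   0.2   ]
 [ 0.5777 -0.089   0.2   ]
 [ 0.5659 -0.0839  0.2   ]
 [ 0.5975 -0.0098  0.2   ]
 [ 0.6104 -0.0154  0.2   ]]
```

step_arm(
  moves=[
    [[0,-0.3,-2,0,4],[0,0,-2,0,4],[0,0,-2,0,4],[0,0,-2,0,4],[0,0,-2,0,4],[0,0,-1,0,4],[0,0,-1,0,4],[0,0,-0.5,0,4],[0,0,-0.5,0,4],[0,0,0,0,4]],
  ],
)

```text
clock: 8.05
tool_pos: [0.588, -0.0484, 0.1819]
orientation: [180.0, -0.0, -113.5]
force: [0.1, 1.2, -0.0]
opening: 0.0401
gripper_force: 0.0
```

step_arm(
  moves=[
    [[0,0,0,0,2.2],[0,0,0,0,2.2],[0,0,0,0,1.7],[0,0,0,0,1.4],[0,0,0,0,1.2],[0,0,0,0,1.2]],
  ],
)

```text
clock: 8.65
tool_pos: [0.5873, -0.048, 0.1822]
orientation: [179.9, -0.0, -113.5]
force: [-4.7, 3.2, 3.5]
opening: 0.0139
gripper_force: 30.0
```

step_arm(
  moves=[
    [[-0.05,0.02,0,-0.1,1.2],[0,0,0,-0.1,1.2],[0,0,0,-0.1,1.2],[0,0,0,-0.1,1.2],[0,0,0,-0.1,1.2]],
  ],
)

```text
clock: 9.15
tool_pos: [0.5865, -0.0474, 0.1822]
orientation: [179.9, -0.0, -142.4]
force: [-6.7, 6.3, 5.6]
opening: 0.0137
gripper_force: 30.0
```

step_arm(
  moves=[
    [[0,0,0,-0.1,1.2],[0,0,0,-0.1,1.2],[0,0,0,-0.1,1.2],[0,0,0,-0.1,1.2],[0,0,0,-0.1,1.2],[0,0,0,0,1.2]],
  ],
)

```text
clock: 9.75
tool_pos: [0.5861, -0.0465, 0.1822]
orientation: [179.9, -0.1, -171.0]
force: [-8.5, 8.6, 7.3]
opening: 0.0143
gripper_force: 30.0
```

```bash
python3 -c "
from h import *
print(ctrl.get_obs()['moment'],ctrl.get_obs()['joint_pos'])"
```

```text
[3.65551165 2.94543063 0.02582075] [ 14.39898672  14.36764979 -14.07870337  -0.17039801 -61.6288348
 -95.2936183 ]
```

step_arm(
  moves=[
    [[0,0,0,-0.06,1.2],[0,0,0,-0.05,1.2],[0,0,0,-0.04,1.2],[0,0,0,0,1.2]],
  ],
)

```text
clock: 10.15
tool_pos: [0.5861, -0.0462, 0.1822]
orientation: [179.9, -0.1, -179.4]
force: [-10.1, 11.7, 7.0]
opening: 0.014
gripper_force: 30.0
```

```bash
python3 -c "
from h import *
print(ctrl.get_obs()['moment'],ctrl.get_obs()['orientation'])"
```

```text
[ 4.14377771  3.09376868 -0.04064368] [ 1.79851880e+02 -1.06541077e-01 -1.79440915e+02]
```

step_arm(
  moves=[
    [[0,0,0,-0.03,1.2],[0,0,0,0,1.2]],
  ],
)

```text
clock: 10.35
tool_pos: [0.5861, -0.0462, 0.1822]
orientation: [179.9, -0.1, 178.9]
force: [-8.3, 11.9, 7.6]
opening: 0.0136
gripper_force: 30.0
```

```bash
python3 -c "
from h import *
print(ctrl.get_obs()['moment'],ctrl.get_obs()['orientation'])"
```

```text
[4.27814487 3.12217884 0.16612628] [ 1.79856134e+02 -1.08479104e-01  1.78880039e+02]
```

Resistance isn't clearly from the stop yet, since the stand yaw could be a degree or two off. I'll continue in small turns.

step_arm(
  moves=[
    [[0,0,0,-0.03,1.2],[0,0,0,0,1.2]],
  ],
)

```text
clock: 10.55
tool_pos: [0.5861, -0.0462, 0.1822]
orientation: [179.9, -0.1, 177.2]
force: [-9.9, 12.2, 7.7]
opening: 0.0139
gripper_force: 30.5
```

step_arm(
  moves=[
    [[0,0,0,-0.03,1.2],[0,0,0,0,1.2]],
  ],
)

```text
clock: 10.75
tool_pos: [0.5861, -0.0462, 0.1822]
orientation: [179.9, -0.1, 175.5]
force: [-8.1, 10.7, 8.0]
opening: 0.014
gripper_force: 31.7
```

```bash
python3 -c "
from h import *
o=ctrl.get_obs()
print(o['moment'],o['orientation'],o['joint_pos'],o['tau'])
im,d,i=snap('wrist'); cv2.imwrite('pics/w2.png',im)
im,d,i=snap('scene'); cv2.imwrite('pics/s2.png',cv2.resize(im[190:330,150:310],None,fx=4,fy=4))"
```

```text
[4.18201614 3.09651167 0.83020523] [ 1.79881046e+02 -1.17666436e-01  1.75513263e+02] [  14.42846975   14.36489069  -14.08050747   -0.17124465  -61.62746008
 -108.8338569 ] [ -6.91192701 -43.6706543   27.70469248   9.5624578    2.03005359
  -1.20488618]
```

View pics/w2.png

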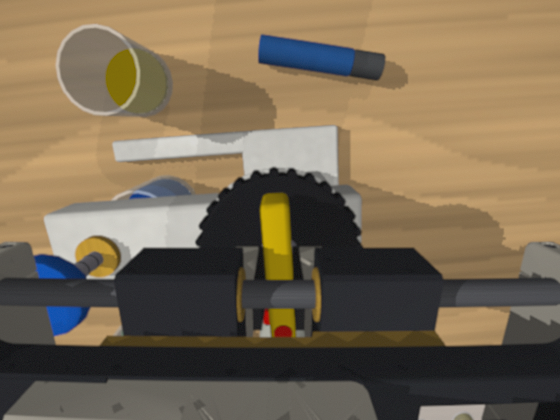

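The wrist view shows the wing bar across the head, from (275,195) to (283,332), with the red dot on the far side and the fingers slightly skewed on it. The moment has risen to 0.83 N m, so the knob is at its stop. I'll open and lift.

step_arm(
  moves=[
    [[0,0,0,0,2],[0,0,0,0,3],[0,0,0,0,4],[0,0,0,0,4],[0,0,0,0,4],[0,0,1,0,4],[0,0,2,0,4],[0,0,4,0,4],[0,0,4,0,4],[0,0,2,0,4]],
  ],
)

```text
clock: 11.85
tool_pos: [0.5886, -0.0485, 0.317]
orientation: [180.0, 0.3, 175.5]
force: [0.6, 0.3, 0.4]
opening: 0.0399
gripper_force: 0.0
```

step_arm(
  moves=[
    [[-1,4,0,0,4],[-1,4,0,0,4],[-1,4,0,0,4],[-1,4,0,0,4],[-1,4,0,0,4],[-1,4,0,0,4],[-1,4,0,0,4],[-1,4,0,0,4],[0,0,0,0,4],[0,0,0,0,4]],
  ],
)

```text
clock: 12.85
tool_pos: [0.5072, 0.2727, 0.3125]
orientation: [-180.0, 0.0, 175.6]
force: [-0.0, -0.6, 0.5]
opening: 0.0401
gripper_force: 0.0
```

Run:
```python
from h import *
for n,b,pb in(("top",(275,185,335,240),(345,190,385,228)),("scene",(225,205,290,255),(170,205,225,275))):
    im,d,i=snap(n); hsv=cv2.cvtColor(im,cv2.COLOR_BGR2HSV)
    def M(lo,hi,bx):
        m=cv2.inRange(hsv,lo,hi); k=np.zeros_like(m); k[bx[1]:bx[3],bx[0]:bx[2]]=m[bx[1]:bx[3],bx[0]:bx[2]]; return k
    c=max(cv2.findContours(M((20,120,90),(35,255,255),b),0,1)[0],key=cv2.contourArea)
    e=cv2.minAreaRect(c); print(n,e,onplane(cv2.boxPoints(e),.2,i)[:,:2].round(4).tolist())
    c=max(cv2.findContours(M((105,120,60),(130,255,255),pb),0,1)[0],key=cv2.contourArea)
    k=np.zeros(d.shape,np.uint8); cv2.drawContours(k,[c],-1,1,-1); v,u=np.nonzero(k); print(" pad",np.median(deproj(np.c_[u,v],d[v,u],i),0).round(4))
    for lo,hi in(((0,140,80),(12,255,255)),((170,140,80),(180,255,255))):
        for c in cv2.findContours(M(lo,hi,b),0,1)[0]: u=c.reshape(-1,2).mean(0); print(" red",u,onplane(u,.174,i).round(4),onplane(u,.2,i).round(4))
    cv2.imwrite(f"pics/{n}f.png",cv2.resize(im[170:320,170:400],None,fx=3,fy=3))
```

```text
top ((304.5, 209.0), (36.0, 5.0), 90.0) [[0.6271, -0.0391], [0.6271, -0.05], [0.5482, -0.049], [0.5483, -0.0382]]
 pad [ 0.5872 -0.1636  0.2086]
 red [304.5 194.2] [[ 0.6239 -0.0454  0.174 ]] [[ 0.62   -0.0445  0.2   ]]
 red [308.5 192. ] [[ 0.6288 -0.0544  0.174 ]] [[ 0.6248 -0.0533  0.2   ]]
scene ((258.0371398925781, 226.47161865234375), (36.77409362792969, 10.980829238891602), 52.594642639160156) [[0.5545, -0.0629], [0.5473, -0.0384], [0.6405, -0.0404], [0.6463, -0.0636]]
 pad [ 0.591  -0.1679  0.2082]
 red [263.69230769 245.76923077] [[ 0.6287 -0.0568  0.174 ]] [[ 0.6481 -0.0673  0.2   ]]
 red [265.77777778 231.11111111] [[ 0.5969 -0.0333  0.174 ]] [[ 0.6174 -0.0446  0.2   ]]
```

View pics/topf.png

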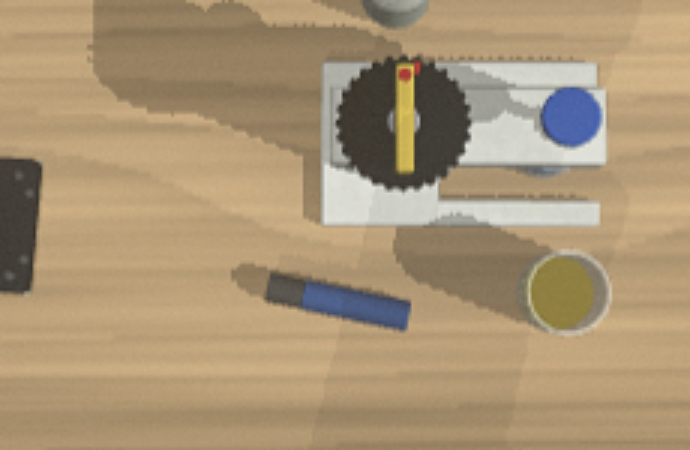

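The top view shows the bar straight across the head with the dot on the far end at (405,75). The pad is at 0.208 m and the ring mark has not moved. I'll hand it in.

```bash
python3 -c "
from plant import close_job
print(close_job())"
```

```text
the job is handed in; nothing more can be done
None
```

I lowered the probe until its foot rested on the blue sample, turned the wing knob clockwise to its stop, and handed the job in. The final pictures show the ring mark within about 1 mm of where it started and no sign that anything else moved, but the hand-in gave no verdict.

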